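# Pin up the welding fixture and reset its interlock

## Robot

A 7-joint arm with a two-finger parallel gripper is mounted at the origin on the work surface. World frame = base frame: x ahead of the robot, y to its left, z up, the work surface at z = 0. Lengths are in m, angles in rad, forces in N, time in s.
With the tool pointing down it reaches from about 0.425 to 0.95 m from the base axis. Payload 4.7 kg.
Tool frame: the origin (TCP) lies at the very end of the fingers, on their centre line; the grasp point (between the pads) lies 19 mm behind it; z points along the fingers, x is the direction in which the jaws open and shut, and the axes are right-handed (so a half turn about z gives the same grasp; the last joint's range is limited). The gripper opens to 87 mm and grips with 3 to 60 N. Pads are 19 mm wide; open, the fingers measure 117 mm over their backs; the gripper's body (75 mm by 190 mm) begins 51 mm behind the grasp point.
Start: joints at [-1.32, 0.469, -0.049, 1.532, 0.024, 1.141, -0.082], TCP at [0.186, 0.649, 0.223] pointing down, gripper open.
Joint ranges: [-2.59, 2.59], [-0.33, 1.99], [-1.39, 1.29], [0.1, 2.45], [-1.04, 4.18], [0.21, 1.99], [-2.66, 2.66]. Speed limits (rad/s): [2.57, 2.57, 3.14, 3.14, 3.14, 3.14, 3.14].

## Interface

Orientations are given as [roll, pitch, yaw] about the fixed x, y, z axes, in that order (R = Rz(yaw) Ry(pitch) Rx(roll)).
In Python, from plant import * gives the robot as it stands. The module is installed in compiled form; this text tells all that it offers. Calls block until the motion is done:
- goto(position, orientation): joint-space move of the TCP to a pose.
- movel(position, attitude=None, feed=0.15, contact_N=None): straight line of the TCP; attitude=None keeps the orientation; feed is the mean speed in m/s. With contact_N (N) it stops when the force on the tool has changed by that much, and returns True; else False.
- move_joints(angles): joint-space move.
- open_jaws() and grab(squeeze=None): open the fingers fully, or close them until they stop; squeeze is the grip in N (None keeps the last).
- wait(seconds).
- ik(position, orientation): joint angles nearest the present ones, or None.
- observe(): the state.
- get_image(name): name is "scene" or "top" or "wrist"; returns the picture (480x640x3 uint8, red, green, blue); there is no depth.
- camera_model(name): a dict with "camera_matrix" (3x3 intrinsics, pixels), "rvec" (rotation vector, rad) and "tvec" (3), from world to camera coordinates, as OpenCV has them. Camera axes: x right, y down, z forward; pixel columns grow to the right and rows downward; lengths in m; the calibration is good to about 2 mm. A picture is of the moment at which its call begins: read the wrist's pose just before it. camera_model takes no time and is no camera call; for the wrist camera it gives the pose at the moment of the call.
A pose or a line that the arm cannot do raises Unreachable and nothing moves.
- sign_off(): hands the job in, once; it reports no verdict.
The state is a dict: "clock": time; "qpos": joint angles; "qd": joint speeds; "effort": joint torques, N m; "position": TCP position; "tool_rot": TCP orientation; "contact_force": force on the tool from outside, world axes, zero at the start; "ft_torque": the same for the moment, N m; "opening": finger opening in m.
Only numpy, scipy, OpenCV 4.12 (cv2) and the standard library are available. Lean on these libraries where they do the work, as an engineer would, in place of code of your own. Each camera call takes 0.05 s, during which the arm holds its last target.

## Task

Push every orange-handled locking pin on the bench fully home into a bore of its own in the welding fixture's green lugs, entering from the front so that the handle ends up against the lug. Then pick up the blue pin punch and, with its rod, press the interlock box's recessed red button fully in and hold it for about half a second, let it spring back, and lay the punch down flat inside the green tray. Leave all the other tools and parts where they are.

Things in the scene. Friction and masses are not known exactly. Their poses are not given: they have to be found in the camera images.
- fixture: fixed dark steel base plate 110 x 300 x 10 mm with a square aluminium work tube (top 44 mm above the bench) and, in front of it, a row of five green lugs 60 mm apart along y: 30 mm thick along x, 34 mm wide, tops at 73 mm, yellow stripe on top over each bore. Origin: on the bench in line with the row's middle; z up; x points out of the bores' mouths, roughly away from the robot
- hole0 (a point): centre of the mouth of lug bore 0, on the lug's front (+x) face, 55 mm above the bench. The bore is round, 14.5 mm wide, with a 2 mm chamfer, level along the fixture's x, right through the 30 mm lug and open behind it, above the tube; the pin goes in along the fixture's -x
- hole1 (a point): centre of the mouth of lug bore 1, on the lug's front (+x) face, 55 mm above the bench. The bore is round, 14.5 mm wide, with a 2 mm chamfer, level along the fixture's x, right through the 30 mm lug and open behind it, above the tube; the pin goes in along the fixture's -x
- hole2 (a point): centre of the mouth of lug bore 2, on the lug's front (+x) face, 55 mm above the bench. The bore is round, 14.5 mm wide, with a 2 mm chamfer, level along the fixture's x, right through the 30 mm lug and open behind it, above the tube; the pin goes in along the fixture's -x
- hole3 (a point): centre of the mouth of lug bore 3, on the lug's front (+x) face, 55 mm above the bench. The bore is round, 14.5 mm wide, with a 2 mm chamfer, level along the fixture's x, right through the 30 mm lug and open behind it, above the tube; the pin goes in along the fixture's -x
- hole4 (a point): centre of the mouth of lug bore 4, on the lug's front (+x) face, 55 mm above the bench. The bore is round, 14.5 mm wide, with a 2 mm chamfer, level along the fixture's x, right through the 30 mm lug and open behind it, above the tube; the pin goes in along the fixture's -x
- pin1: locking pin lying flat: square orange handle 44 mm long, 22 x 22 mm across, with a straight steel shank 12 mm wide and 60 mm long on its end, the last 10 mm tapering to 6 mm; 140 g. Origin: middle of the handle; x points along the shank; handle's front end at x = +22 mm (meets the lug's face when fully home), tip at +82 mm. May be absent
- pin2: locking pin lying flat: square orange handle 44 mm long, 22 x 22 mm across, with a straight steel shank 12 mm wide and 60 mm long on its end, the last 10 mm tapering to 6 mm; 140 g. Origin: middle of the handle; x points along the shank; handle's front end at x = +22 mm (meets the lug's face when fully home), tip at +82 mm. May be absent
- pin3: locking pin lying flat: square orange handle 44 mm long, 22 x 22 mm across, with a straight steel shank 12 mm wide and 60 mm long on its end, the last 10 mm tapering to 6 mm; 140 g. Origin: middle of the handle; x points along the shank; handle's front end at x = +22 mm (meets the lug's face when fully home), tip at +82 mm. May be absent
- pin4: locking pin lying flat: square orange handle 44 mm long, 22 x 22 mm across, with a straight steel shank 12 mm wide and 60 mm long on its end, the last 10 mm tapering to 6 mm; 140 g. Origin: middle of the handle; x points along the shank; handle's front end at x = +22 mm (meets the lug's face when fully home), tip at +82 mm. May be absent
- pin5: locking pin lying flat: square orange handle 44 mm long, 22 x 22 mm across, with a straight steel shank 12 mm wide and 60 mm long on its end, the last 10 mm tapering to 6 mm; 140 g. Origin: middle of the handle; x points along the shank; handle's front end at x = +22 mm (meets the lug's face when fully home), tip at +82 mm. May be absent
- punch: pin punch: square blue handle 60 mm long, 18 x 18 mm across, with a straight flat-ended steel rod 8 mm in diameter and 50 mm long. 120 g, lies flat on the bench. Origin: middle of the handle; x points along the rod to its end at x = +80 mm
- interlock: grey interlock box with a yellow front plate, 70 (x) x 84 (y) x 100 mm tall, fixed to the bench; origin at the middle of its underside, x points out of the yellow front, roughly away from the robot; red stripe on top over the button
- recess_mouth (a point): centre of the round 22 mm opening in the yellow front, 55 mm above the bench; the button's face lies 8 mm deep inside it
- button_face (a point): centre of the red button's face (19 mm across); it is pushed along the box's -x and springs back
- reset_button (a joint): how far the button is pushed in, m: 0 released, 0.005 fully in; takes about 1.8 N to start and 4.8 N for fully in
- tray: shallow open green steel tray, 180 (x) x 140 (y) mm, walls 22 mm high and 4 mm thick, floor 4 mm thick, fixed to the bench; origin at the middle of its underside
- oil_can: red cylindrical oil can, 66 mm across, 150 mm tall; a bystander, to be left alone
- hammer: hammer lying flat; a bystander, to be left alone
- wrench: steel wrench lying flat; a bystander, to be left alone
- screwdriver: screwdriver lying flat; a bystander, to be left alone
- coupling: dark steel pipe coupling, 48 mm across, 35 mm tall; a bystander, to be left alone
- big_nut: brass ring nut, 34 mm across, 16 mm tall; a bystander, to be left alone
- grease_jar: amber jar, 56 mm across, 70 mm tall; a bystander, to be left alone

How it is judged:
On the way, in this order (a step that is already met when the one before it is completed fails the run):
1. every pin present is fully home in a bore (((x of pin1 in the frame of hole0 between 0.01 and 0.03 m and y of pin1 in the frame of hole0 between -0.009 and 0.009 m and z of pin1 in the frame of hole0 between -0.009 and 0.009 m) or (x of pin1 in the frame of hole1 between 0.01 and 0.03 m and y of pin1 in the frame of hole1 between -0.009 and 0.009 m and z of pin1 in the frame of hole1 between -0.009 and 0.009 m) or (x of pin1 in the frame of hole2 between 0.01 and 0.03 m and y of pin1 in the frame of hole2 between -0.009 and 0.009 m and z of pin1 in the frame of hole2 between -0.009 and 0.009 m) or (x of pin1 in the frame of hole3 between 0.01 and 0.03 m and y of pin1 in the frame of hole3 between -0.009 and 0.009 m and z of pin1 in the frame of hole3 between -0.009 and 0.009 m) or (x of pin1 in the frame of hole4 between 0.01 and 0.03 m and y of pin1 in the frame of hole4 between -0.009 and 0.009 m and z of pin1 in the frame of hole4 between -0.009 and 0.009 m)) and angle between the x axis of each of pin1, pin2, pin3, pin4, pin5 and the x axis of fixture, either way round below 0.2 rad and ((x of pin2 in the frame of hole0 between 0.01 and 0.03 m and y of pin2 in the frame of hole0 between -0.009 and 0.009 m and z of pin2 in the frame of hole0 between -0.009 and 0.009 m) or (x of pin2 in the frame of hole1 between 0.01 and 0.03 m and y of pin2 in the frame of hole1 between -0.009 and 0.009 m and z of pin2 in the frame of hole1 between -0.009 and 0.009 m) or (x of pin2 in the frame of hole2 between 0.01 and 0.03 m and y of pin2 in the frame of hole2 between -0.009 and 0.009 m and z of pin2 in the frame of hole2 between -0.009 and 0.009 m) or (x of pin2 in the frame of hole3 between 0.01 and 0.03 m and y of pin2 in the frame of hole3 between -0.009 and 0.009 m and z of pin2 in the frame of hole3 between -0.009 and 0.009 m) or (x of pin2 in the frame of hole4 between 0.01 and 0.03 m and y of pin2 in the frame of hole4 between -0.009 and 0.009 m and z of pin2 in the frame of hole4 between -0.009 and 0.009 m)) and ((x of pin3 in the frame of hole0 between 0.01 and 0.03 m and y of pin3 in the frame of hole0 between -0.009 and 0.009 m and z of pin3 in the frame of hole0 between -0.009 and 0.009 m) or (x of pin3 in the frame of hole1 between 0.01 and 0.03 m and y of pin3 in the frame of hole1 between -0.009 and 0.009 m and z of pin3 in the frame of hole1 between -0.009 and 0.009 m) or (x of pin3 in the frame of hole2 between 0.01 and 0.03 m and y of pin3 in the frame of hole2 between -0.009 and 0.009 m and z of pin3 in the frame of hole2 between -0.009 and 0.009 m) or (x of pin3 in the frame of hole3 between 0.01 and 0.03 m and y of pin3 in the frame of hole3 between -0.009 and 0.009 m and z of pin3 in the frame of hole3 between -0.009 and 0.009 m) or (x of pin3 in the frame of hole4 between 0.01 and 0.03 m and y of pin3 in the frame of hole4 between -0.009 and 0.009 m and z of pin3 in the frame of hole4 between -0.009 and 0.009 m)) and ((x of pin4 in the frame of hole0 between 0.01 and 0.03 m and y of pin4 in the frame of hole0 between -0.009 and 0.009 m and z of pin4 in the frame of hole0 between -0.009 and 0.009 m) or (x of pin4 in the frame of hole1 between 0.01 and 0.03 m and y of pin4 in the frame of hole1 between -0.009 and 0.009 m and z of pin4 in the frame of hole1 between -0.009 and 0.009 m) or (x of pin4 in the frame of hole2 between 0.01 and 0.03 m and y of pin4 in the frame of hole2 between -0.009 and 0.009 m and z of pin4 in the frame of hole2 between -0.009 and 0.009 m) or (x of pin4 in the frame of hole3 between 0.01 and 0.03 m and y of pin4 in the frame of hole3 between -0.009 and 0.009 m and z of pin4 in the frame of hole3 between -0.009 and 0.009 m) or (x of pin4 in the frame of hole4 between 0.01 and 0.03 m and y of pin4 in the frame of hole4 between -0.009 and 0.009 m and z of pin4 in the frame of hole4 between -0.009 and 0.009 m)) and ((x of pin5 in the frame of hole0 between 0.01 and 0.03 m and y of pin5 in the frame of hole0 between -0.009 and 0.009 m and z of pin5 in the frame of hole0 between -0.009 and 0.009 m) or (x of pin5 in the frame of hole1 between 0.01 and 0.03 m and y of pin5 in the frame of hole1 between -0.009 and 0.009 m and z of pin5 in the frame of hole1 between -0.009 and 0.009 m) or (x of pin5 in the frame of hole2 between 0.01 and 0.03 m and y of pin5 in the frame of hole2 between -0.009 and 0.009 m and z of pin5 in the frame of hole2 between -0.009 and 0.009 m) or (x of pin5 in the frame of hole3 between 0.01 and 0.03 m and y of pin5 in the frame of hole3 between -0.009 and 0.009 m and z of pin5 in the frame of hole3 between -0.009 and 0.009 m) or (x of pin5 in the frame of hole4 between 0.01 and 0.03 m and y of pin5 in the frame of hole4 between -0.009 and 0.009 m and z of pin5 in the frame of hole4 between -0.009 and 0.009 m))), for 0.3 s.
2. the punch presses the recessed button in, with the pins home (all of step 1 and value of joint reset_button above 0.0038 m and contact force between punch and reset_button above 0.5 N), for 0.2 s.
At the end, for the whole second after the job is handed in: Every pin present is home (handle's front end at most 8 mm off a lug's face, its middle within 9 mm of the bore's axis, shank within 0.2 rad of the bore) and at rest; the punch lies flat (0.12 rad) inside the tray at rest; the button is under 1 mm in (all of step 1 and linear speed of each of pin1, pin2, pin3, pin4, pin5, punch below 0.02 m/s and x of punch in the frame of tray between -0.08 and 0.08 m and y of punch in the frame of tray between -0.06 and 0.06 m and height (world z) of punch below 0.022 m and angle between punch's own x axis and vertical between 1.45 and 1.69 rad and value of joint reset_button below 0.001 m); the robot touches nothing.
It fails at once if a bystander was moved more than 4 cm (distance of any of oil_can, hammer, wrench, screwdriver, coupling, big_nut, grease_jar from where it was at the start of the episode above 0.04 m).
Of pin1, pin2, pin3, pin4, pin5 only 3 to 5 are there at a start; the rules pass over those that are not, and their reading is None.
At some moment in a run one of pin1, pin2, pin3, pin4, pin5, punch may be knocked a few centimetres aside while the robot is not near it.
Once in a run the grip may slacken for a moment while it holds something.
It also fails if it takes over 210 s, if anything falls off the work surface, if the arm or the gripper's body presses on something with over 40 N, if the wrist force passes 120 N, or if a joint passes its speed limit or range.

## Working session

There is one attempt and no reset: what is moved stays moved. The work goes in short steps, each a Python script; the robot and the scene stay as the last script left them, time stands still between calls to the robot, and variables do not carry over. Pictures are saved under pics/ and viewed, and the job is handed in when it is done.

```bash
mkdir -p pics; ls
python3 - <<'E'
from plant import *
import cv2
print(observe())
for n in ("scene","top","wrist"):
    cv2.imwrite(f"pics/a_{n}.png",get_image(n)[:,:,::-1]); print(n,camera_model(n))
E
```

```text
pics
{'clock': 0.0, 'qpos': array([-1.31992281,  0.46945005, -0.04859248,  1.53372158,  0.02413695,
        1.14101144, -0.08233202]), 'qd': array([ 0.00056499,  0.00112965,  0.00222748,  0.00018674,  0.00134523,
       -0.00011244,  0.00082805]), 'effort': array([-7.34950004e-05, -5.07982028e+01, -8.09273240e-02, -2.36156416e+01,
       -6.13901974e-02,  3.78111005e-02,  1.88263725e-04]), 'position': array([0.18622508, 0.64815826, 0.22148194]), 'tool_rot': array([3.14148265e+00, 2.00051444e-03, 1.29103615e+00]), 'contact_force': array([ 0.62029596,  0.08139616, -1.37403526]), 'ft_torque': array([-0.01712775, -0.01952181,  0.01319913]), 'opening': 0.08696976672611273}
scene {'camera_matrix': array([[464.57952546,   0.        , 320.2310874 ],
       [  0.        , 464.57952546, 232.59638972],
       [  0.        ,   0.        ,   1.        ]]), 'rvec': array([ 2.33406552,  1.15201539, -0.34913129]), 'tvec': array([-0.30582403, -0.34528289,  1.38277475])}
top {'camera_matrix': array([[588.20900142,   0.        , 316.58444438],
       [  0.        , 588.20900142, 230.44936144],
       [  0.        ,   0.        ,   1.        ]]), 'rvec': array([ 2.17346387, -2.17207727,  0.11802586]), 'tvec': array([-0.0239943 ,  0.58607712,  1.47423386])}
wrist {'camera_matrix': array([[401.40142122,   0.        , 319.0947542 ],
       [  0.        , 401.40142122, 239.21445854],
       [  0.        ,   0.        ,   1.        ]]), 'rvec': array([-2.33091538, -1.75864377, -0.2326691 ]), 'tvec': array([-0.67411273, -0.03269864,  0.39115602])}
```

View pics/a_top.png

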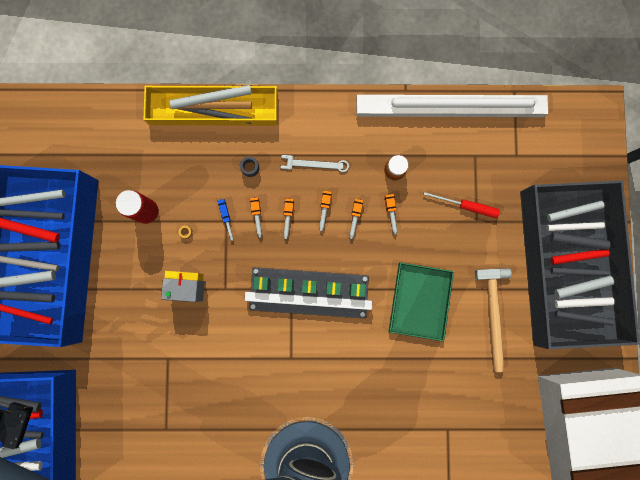

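View pics/a_scene.png

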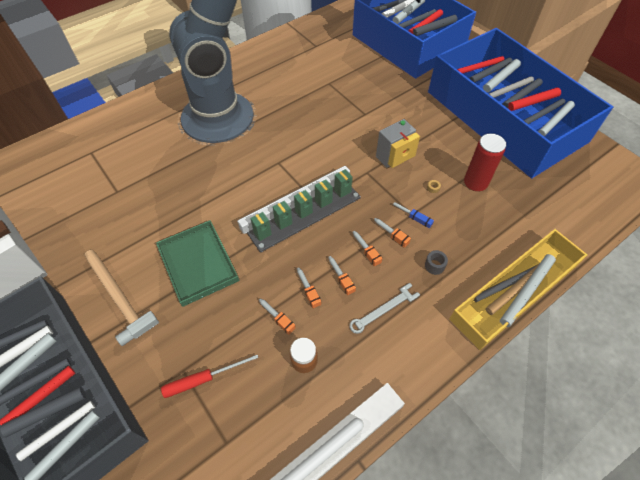

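View pics/a_wrist.png

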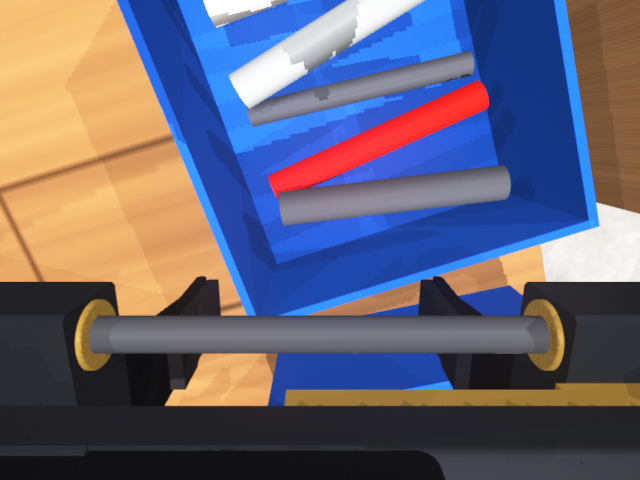

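Top view: five orange pins in a row at (255,203)…(391,200) with their shanks toward the robot. The punch is at (224,210), the fixture around (309,290), the interlock at (182,287) and the tray at (420,302). I'll enlarge crops.

```bash
cat > h.py <<'E'
from plant import *
import cv2, numpy as np
from scipy.spatial.transform import Rotation as Ro
def ray(cm,uv):
    K=cm["camera_matrix"];R=cv2.Rodrigues(cm["rvec"])[0];t=cm["tvec"]
    uv=np.atleast_2d(np.array(uv,float))
    d=(np.linalg.inv(K)@np.c_[uv,np.ones(len(uv))].T).T@R
    return -R.T@t,d
def px2w(cm,uv,z):
    c,d=ray(cm,uv)
    return c+d*((z-c[2])/d[:,2])[:,None]
def w2px(cm,p):
    return cv2.projectPoints(np.atleast_2d(np.array(p,float)),cm["rvec"],cm["tvec"],cm["camera_matrix"],None)[0][:,0]
def orange(cm,img,lo=(5,170,120),hi=(19,255,255),z=0.022,amin=40):
    hsv=cv2.cvtColor(img,cv2.COLOR_RGB2HSV)
    m=cv2.inRange(hsv,lo,hi); n,l,s,c=cv2.connectedComponentsWithStats(m)
    return [(c[i],s[i]) for i in range(1,n) if s[i][4]>amin]
E
python3 - <<'E'
from h import *
im=cv2.imread("pics/a_top.png")
def crop(x0,y0,x1,y1,k,n): cv2.imwrite(n,cv2.resize(im[y0:y1,x0:x1],None,fx=k,fy=k,interpolation=cv2.INTER_CUBIC))
crop(210,180,410,250,4,"pics/b1.png"); crop(150,255,390,325,3.3,"pics/b2.png"); crop(380,255,460,350,5,"pics/b3.png")
cm=camera_model("top"); print(ray(cm,(316,230)))
for c,s in orange(cm,im[:,:,::-1].copy()): print(c.round(1),s,px2w(cm,c,0.022).round(4))
cw=camera_model("wrist"); o=observe(); print(w2px(cw,o["position"]), ray(cw,(320,240)))
E
```

```text
(array([ 0.43391022, -0.01286799,  1.52610089]), array([[ 0.10194156, -0.00615457, -0.99477214]]))
[199.  124.9] [144 120 111   6 111] [[0.864  0.2838 0.022 ]]
[325.8 199. ] [321 195  10   9  77] [[ 0.6687 -0.0476  0.022 ]]
[390.4 202.3] [385 198  11  10  86] [[ 0.6603 -0.2144  0.022 ]]
[254.8 205.4] [250 201  10  10  83] [[0.6517 0.1358 0.022 ]]
[288.3 206.6] [284 202  10  10  80] [[0.6486 0.0493 0.022 ]]
[357.2 207.3] [352 203  11  10  85] [[ 0.6471 -0.1285  0.022 ]]
[[319.28544617 299.89270098]] (array([0.11712065, 0.66825404, 0.38499285]), array([[ 0.25400043, -0.07179814, -0.96454016]]))
```

View pics/b1.png

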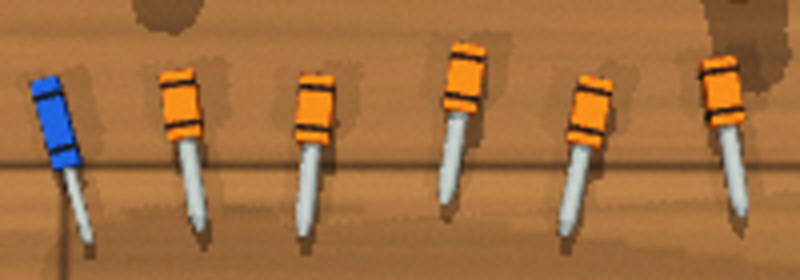

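View pics/b2.png

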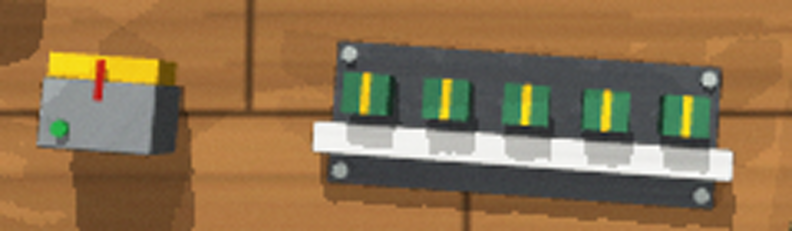

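View pics/b3.png

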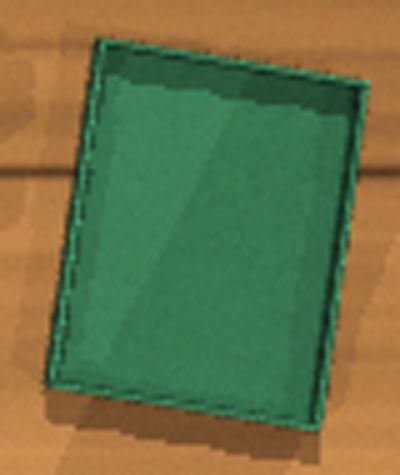

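Run:
```python
from h import *
cm=camera_model("top")
k=3.3
st=np.array([[366,93],[446,98],[526,104],[607,110],[687,116]])/k+[150,255]
print("stripes",px2w(cm,st,0.073).round(4))
print("box red",px2w(cm,np.array([[100,62],[97,98]])/k+[150,255],0.1).round(4))
print("tray",px2w(cm,np.array([[100,42],[365,85],[318,427],[50,383]])/5+[380,255],0.022).round(4))
print("punch",px2w(cm,np.array([[46,84],[68,160],[90,238]])/4+[210,180],0.015).round(4))
goto([0.50,0.0,0.27],[np.pi,0,np.pi/2]); print(observe()["clock"],observe()["position"],observe()["qpos"])
c=camera_model("wrist");i=get_image("wrist"); np.save("w1.npy",dict(c),allow_pickle=True)
cv2.imwrite("pics/w1.png",i[:,:,::-1])
cv2.imwrite("pics/t1.png",get_image("top")[:,:,::-1])
```

```text
stripes [[ 0.4512  0.1136  0.073 ]
 [ 0.4475  0.054   0.073 ]
 [ 0.4431 -0.0057  0.073 ]
 [ 0.4387 -0.066   0.073 ]
 [ 0.4342 -0.1256  0.073 ]]
box red [[0.4734 0.306  0.1   ]
 [0.4472 0.3075 0.1   ]]
tray [[ 0.5024 -0.2371  0.022 ]
 [ 0.4805 -0.3724  0.022 ]
 [ 0.308  -0.3446  0.022 ]
 [ 0.33   -0.2094  0.022 ]]
punch [[0.6641 0.2228 0.015 ]
 [0.6145 0.2078 0.015 ]
 [0.5639 0.1928 0.015 ]]
2.7083 [0.50015962 0.00096774 0.26990488] [-0.56953632  0.14005362  0.5455885   1.90182225 -0.08062901  1.12120088
  1.57923078]
```

View pics/w1.png

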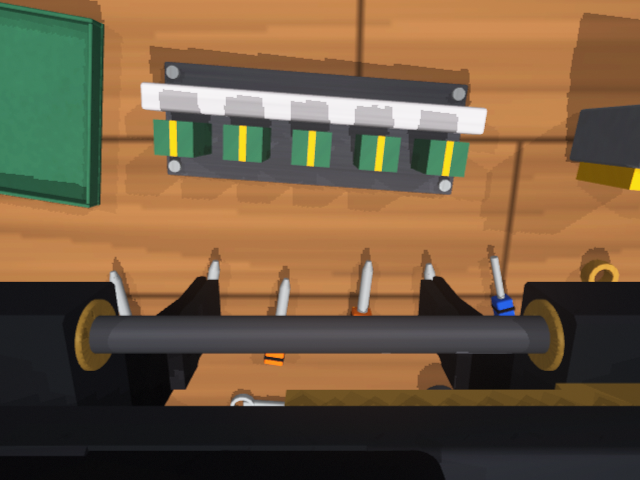

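Run:
```python
from h import *
cw=np.load("w1.npy",allow_pickle=True).item(); ct=camera_model("top")
for n,c,y0,y1 in(("w1",cw,100,200),("a_top",ct,270,305)):
    im=cv2.imread(f"pics/{n}.png")[:,:,::-1].copy()
    r=[(q,s) for q,s in orange(c,im,(22,150,120),(32,255,255),amin=8) if y0<q[1]<y1 and s[2]<25]
    for q,s in r: print(n,q.round(1),s,px2w(c,q,0.073).round(4))
im=cv2.imread("pics/w1.png"); cv2.imwrite("pics/w1c.png",cv2.resize(im[55:205,140:490],None,fx=2.25,fy=2.25,interpolation=cv2.INTER_CUBIC))
```

```text
w1 [172.8 137.6] [169 121   8  36 265] [[ 0.4347 -0.1265  0.073 ]]
w1 [242.1 142.6] [239 126   8  36 254] [[ 0.4388 -0.0664  0.073 ]]
w1 [311. 148.] [307 131   9  36 257] [[ 0.4432 -0.0063  0.073 ]]
w1 [379.4 153.1] [375 136  10  36 252] [[0.4473 0.0538 0.073 ]]
w1 [447.5 158. ] [442 141  12  35 261] [[0.4514 0.114  0.073 ]]
w1 [635.3 180.5] [629 169  11  22 173] [[0.4706 0.2837 0.073 ]]
a_top [260.1 283.4] [259 277   3  13  34] [[0.4508 0.1156 0.073 ]]
a_top [284.7 284.1] [283 279   4  12  29] [[0.4489 0.0552 0.073 ]]
a_top [308.9 286.1] [308 281   3  12  33] [[ 0.4441 -0.0045  0.073 ]]
a_top [333.2 288.5] [332 282   3  13  32] [[ 0.4383 -0.0641  0.073 ]]
a_top [357.7 289.5] [356 284   4  13  32] [[ 0.4358 -0.1244  0.073 ]]
```

View pics/w1c.png

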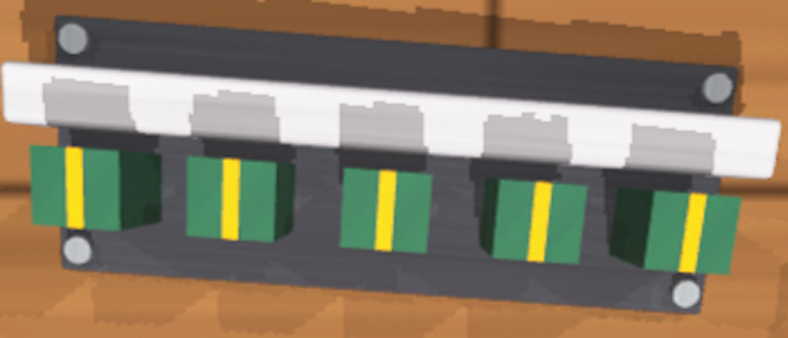

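Stripe positions from the wrist and top views agree within 2 mm, giving a fixture yaw of about -0.069. Next I'll check what the arm hides in the top view and get the pin angles.

```bash
cat >> h.py <<'E'
YF=-0.0693; FX=np.array([np.cos(YF),np.sin(YF),0]); FY=np.array([-np.sin(YF),np.cos(YF),0])
LC=np.array([0.4431,-0.0060,0.055])            # middle lug centre
def hole(k): return LC+FX*0.015+FY*0.06*k       # k=-2..2
def pins(img=None,name="top"):
    """orange handles + shank direction from the top picture"""
    cm=camera_model(name); img=get_image(name) if img is None else img
    hsv=cv2.cvtColor(img,cv2.COLOR_RGB2HSV).astype(int); out=[]
    m=cv2.inRange(hsv.astype(np.uint8),(5,170,120),(19,255,255))
    m=cv2.morphologyEx(m,cv2.MORPH_CLOSE,np.ones((5,5)))
    n,l,s,c=cv2.connectedComponentsWithStats(m)
    gm=((hsv[:,:,1]<60)&(hsv[:,:,2]>110)).astype(np.uint8)
    for i in range(1,n):
        if s[i][4]<60 or s[i][4]>400: continue
        p=px2w(cm,c[i],0.018)[0]
        ys,xs=np.nonzero(gm[max(0,int(c[i][1])-45):int(c[i][1])+45,max(0,int(c[i][0])-40):int(c[i][0])+40])
        q=px2w(cm,np.c_[xs+max(0,int(c[i][0])-40),ys+max(0,int(c[i][1])-45)],0.013) if len(xs) else np.zeros((0,3))
        if len(q):
            d=np.linalg.norm(q-p,axis=1); q=q[(d>.026)&(d<.083)]
        a=np.nan
        if len(q)>8:
            v=np.median(q,axis=0)-p; a=np.arctan2(v[1],v[0])%(2*np.pi)
        out.append((p[0],p[1],a,s[i][4],len(q)))
    return np.array(sorted(out,key=lambda r:-r[1]))
E
python3 - <<'E'
from h import *
np.set_printoptions(suppress=True,precision=4)
print(pins(cv2.imread("pics/a_top.png")[:,:,::-1].copy()))
cm=camera_model("top")
hp=np.array([[181,104],[315,109],[464,78],[590,111],[722,91]])/4+[210,180]
tp=np.array([[202,230],[302,234],[445,203],[566,234],[741,214]])/4+[210,180]
h_=px2w(cm,hp,.018);t_=px2w(cm,tp,.011);d=t_-h_;print(h_[:,:2],np.arctan2(d[:,1],d[:,0])%6.2832,np.linalg.norm(d,axis=1))
print([hole(k).round(4) for k in (2,1,0,-1,-2)])
E
```

```text
[[  0.5833   0.3159      nan  97.       0.    ]
 [  0.8652   0.2663   0.2115 125.     180.    ]
 [  0.6512   0.136    3.2979 159.      91.    ]
 [  0.6487   0.0493   3.0269 164.      95.    ]
 [  0.6691  -0.0475   2.955  158.      90.    ]
 [  0.6464  -0.1283   2.9351 169.      93.    ]
 [  0.6615  -0.2141   3.3425 175.     116.    ]]
[[ 0.6507  0.1349]
 [ 0.6475  0.0483]
 [ 0.6679 -0.0481]
 [ 0.6465 -0.1296]
 [ 0.6597 -0.2153]] [3.3096 3.0393 2.991  2.9482 3.2947] [0.0826 0.0813 0.0819 0.0811 0.0806]
[array([0.4664, 0.1127, 0.055 ]), array([0.4622, 0.0528, 0.055 ]), array([ 0.4581, -0.007 ,  0.055 ]), array([ 0.4539, -0.0669,  0.055 ]), array([ 0.4498, -0.1268,  0.055 ])]
```

View pics/t1.png

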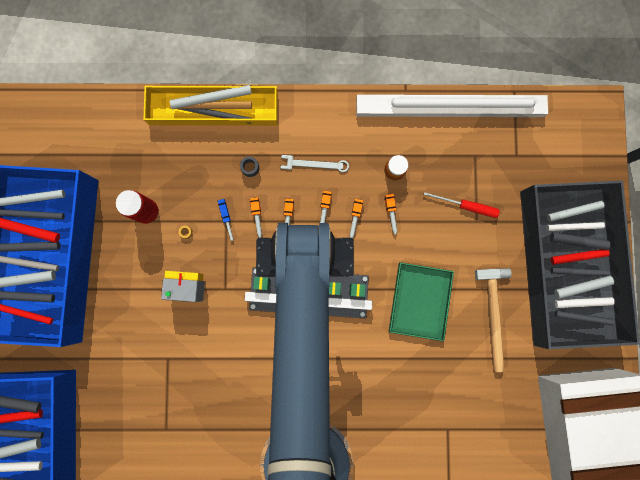

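Holding the arm over the fixture leaves all five pins visible from the top, and hand readings agree with the code. Starting with pin A (y=0.136), going to the lug at y=0.113.

```bash
cat >> h.py <<'E'
ZG=0.003; HZ=0.011-ZG      # tcp height at grasp; handle axis above tcp
def att(a): return [np.pi,0,a-np.pi/2]
def st(tag=""):
    o=observe(); print(tag,"t%.1f"%o["clock"],o["position"].round(4),"yaw%.3f"%o["tool_rot"][2],"op%.4f"%o["opening"],"F",o["contact_force"].round(1)); return o
def pick(x,y,a,s=0.0,sq=40,z=ZG):
    d=np.array([np.cos(a),np.sin(a),0]); p=np.array([x,y,0])+d*s
    goto(p+[0,0,0.10],att(a)); movel(p+[0,0,z+0.01],att(a),feed=0.15); movel(p+[0,0,z],att(a),feed=0.03)
    st("at"); grab(sq); st("grabbed")
    q=observe()["position"]; movel(q+[0,0,0.10],feed=0.2); return st("lifted")
AI=np.pi+YF
def insert(k,s,depth_gap,dz=0.0,lat=0.0):
    """handle front ends at depth_gap off the lug face; grip at s from handle middle"""
    h=hole(k)+FY*lat
    def P(g): # g: handle-front gap
        return h+FX*(g+0.022-s)+[0,0,-HZ+dz]
    goto(P(0.078)+[0,0,0.06],att(AI)); movel(P(0.078),att(AI),feed=0.12); st("pre")
    c=movel(P(0.030),att(AI),feed=0.06,contact_N=12); st("part c=%s"%c)
    if c: return False
    if depth_gap>0.02:
        return True
    c=movel(P(-0.005),att(AI),feed=0.04,contact_N=12); o=st("home c=%s"%c)
    print("gap est",(o["position"]-P(0))@FX); return True
E
python3 - <<'E'
from h import *
P=pins(); print(P.round(3))
r=[p for p in P if abs(p[1]-.136)<.04 and abs(p[0]-.65)<.05][0]
pick(r[0],r[1],r[2])
print(insert(2,0,0))
cv2.imwrite("pics/c1s.png",get_image("scene")[:,:,::-1])
cv2.imwrite("pics/c1t.png",get_image("top")[:,:,::-1])
E
```

```text
[[ 5.850e-01  3.130e-01        nan  8.700e+01  0.000e+00]
 [ 8.650e-01  2.650e-01  1.970e-01  1.260e+02  1.860e+02]
 [ 6.510e-01  1.360e-01  3.300e+00  1.610e+02  9.300e+01]
 [ 6.490e-01  5.000e-02  2.979e+00  1.670e+02  4.700e+01]
 [ 6.690e-01 -4.800e-02  2.972e+00  1.640e+02  6.700e+01]
 [ 6.460e-01 -1.280e-01  2.935e+00  1.690e+02  9.300e+01]
 [ 6.610e-01 -2.140e-01  3.346e+00  1.750e+02  1.130e+02]]
at t5.1 [0.6513 0.1361 0.0029] yaw1.729 op0.0871 F [0.4 0.1 1.2]
grabbed t6.2 [0.6514 0.136  0.003 ] yaw1.729 op0.0218 F [0.4 0.1 0.5]
lifted t6.8 [0.6504 0.1361 0.102 ] yaw1.729 op0.0215 F [ 0.9  0.2 -2.2]
pre t7.9 [0.5668 0.1056 0.047 ] yaw1.501 op0.0218 F [ 0.7 -0.5 -1.2]
part c=False t8.9 [0.5188 0.1091 0.0471] yaw1.502 op0.0215 F [ 0.3  0.7 -1.5]
home c=True t9.7 [0.4896 0.111  0.0479] yaw1.501 op0.0217 F [ 1.1 -0.5 -1. ]
gap est 0.0013221471483317365
True
```

Run:
```python
from h import *
st()
open_jaws(); q=observe()["position"]; movel(q+[0,0,0.12],feed=0.25); goto([0.50,0.0,0.27],[np.pi,0,np.pi/2]);st()
a=get_image("scene"); b=get_image("wrist"); t=get_image("top")
cv2.imwrite("pics/d1.png",np.hstack([cv2.resize(a[130:330,200:440],(480,400)),t[170:330,210:410].repeat(2,0).repeat(2,1)[:320,:320] if 0 else cv2.resize(t[180:330,200:320],(320,400))])[:,:,::-1])
cv2.imwrite("pics/d1w.png",b[60:300,140:500,::-1])
```

```text
t9.8 [0.4896 0.111  0.0477] yaw1.501 op0.0216 F [ 1.7 -0.5 -1.2]
 t12.3 [0.4989 0.0015 0.2681] yaw1.572 op0.0871 F [ 0.1  0.8 -0.5]
```

View pics/d1.png

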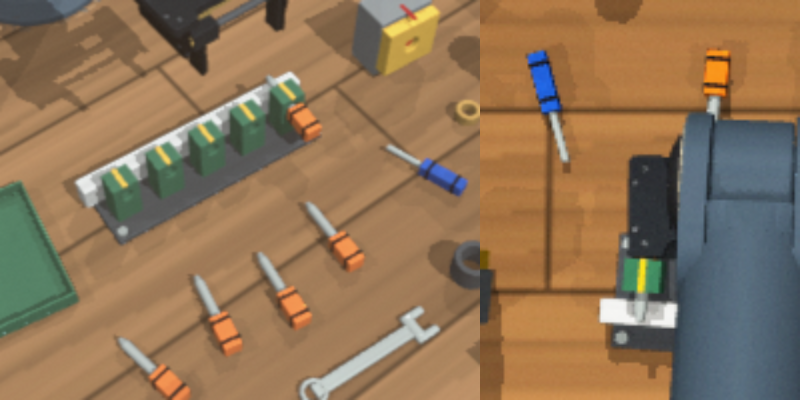

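View pics/d1w.png

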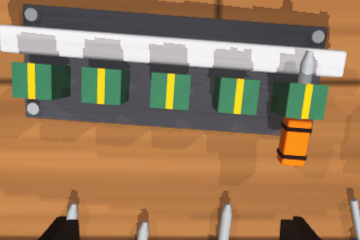

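Pin A is home: its handle touches the lug at wrist-crop (294,142) and the tip shows behind it. Next are pin C and pin E, with a picture after each.

```bash
cat >> h.py <<'E'
def find(y0,x0=.655,tol=.045):
    P=[p for p in pins() if abs(p[1]-y0)<tol and abs(p[0]-x0)<.06]
    P.sort(key=lambda p:abs(p[1]-y0)); print("pin",np.round(P,3)); return P[0]
def clear():
    q=observe()["position"]; movel([q[0],q[1],0.17],feed=0.25); goto([0.50,0.0,0.27],[np.pi,0,np.pi/2])
def pic(n):
    a=get_image("scene"); b=get_image("wrist")
    cv2.imwrite(f"pics/{n}.png",np.hstack([cv2.resize(a[130:330,200:440],(440,367)),cv2.resize(b[60:305,140:500],(360,245))[:245].copy() if 0 else cv2.resize(b[60:305,140:500],(360,367))])[:,:,::-1])
E
python3 - <<'E'
from h import *
r=find(-.048); pick(r[0],r[1],r[2]); ok=insert(0,0,0); print(ok)
if ok: open_jaws(); clear(); pic("e1"); st(); find(-.214)
E
```

```text
pin [[ 6.690e-01 -4.800e-02  2.969e+00  1.650e+02  6.800e+01]]
at t14.7 [ 0.6689 -0.0479  0.0029] yaw1.398 op0.0873 F [-0.1 -0.8  0.8]
grabbed t15.8 [ 0.669 -0.048  0.003] yaw1.399 op0.0217 F [ 0.1 -0.8  0.2]
lifted t16.4 [ 0.6681 -0.0474  0.102 ] yaw1.399 op0.0213 F [-0.9  0.7 -2. ]
pre t17.6 [ 0.5584 -0.0146  0.0471] yaw1.501 op0.0218 F [-0.4  0.5 -1.2]
part c=False t18.6 [ 0.5105 -0.0106  0.0472] yaw1.502 op0.0218 F [-0.1 -0.2 -1.2]
home c=False t19.6 [ 0.4804 -0.0088  0.0485] yaw1.501 op0.0217 F [ 9.1 -0.6 -4.8]
gap est 0.0003990541787148394
True
 t22.1 [4.984e-01 1.000e-04 2.679e-01] yaw1.571 op0.0872 F [-0.1  0.5 -1. ]
pin [[  0.661  -0.215   3.335 171.    113.   ]]
```

View pics/e1.png

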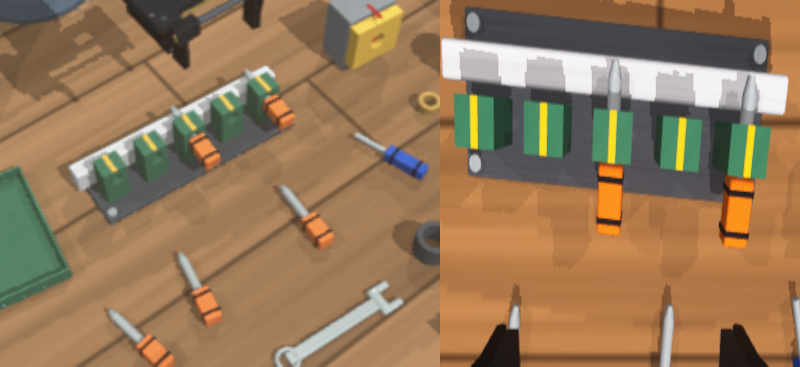

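Pin C is home in the middle lug (handle at wrist-crop (610,200)). Pin E is next.

Run:
```python
from h import *
r=find(-.214); pick(r[0],r[1],r[2]); ok=insert(-2,0,0); print(ok)
if ok: open_jaws(); clear(); pic("e2"); st(); find(.05); find(-.128)
```

```text
pin [[  0.661  -0.214   3.344 177.    113.   ]]
at t24.6 [ 0.6609 -0.2141  0.0029] yaw1.773 op0.0871 F [ 0.8  0.5 -0.2]
grabbed t25.7 [ 0.6611 -0.2143  0.0031] yaw1.773 op0.0220 F [ 0.4 -0.6 -0.3]
lifted t26.3 [ 0.6604 -0.2134  0.102 ] yaw1.773 op0.0214 F [ 0.6  0.6 -1.8]
pre t27.6 [ 0.5499 -0.1345  0.0471] yaw1.501 op0.0216 F [-0.3 -0.6 -1. ]
part c=False t28.5 [ 0.5022 -0.1304  0.0471] yaw1.502 op0.0214 F [-0.3  0.  -1.7]
home c=True t29.3 [ 0.4736 -0.1287  0.0477] yaw1.500 op0.0217 F [ 0.4 -0.4 -1.4]
gap est 0.0019460772621398383
True
 t32.0 [ 0.4987 -0.0018  0.2685] yaw1.567 op0.0873 F [ 0.8 -0.5  0.4]
pin [[6.490e-01 4.900e-02 2.841e+00 1.660e+02 3.000e+01]]
pin [[ 6.460e-01 -1.280e-01  2.935e+00  1.690e+02  8.900e+01]]
```

View pics/e2.png

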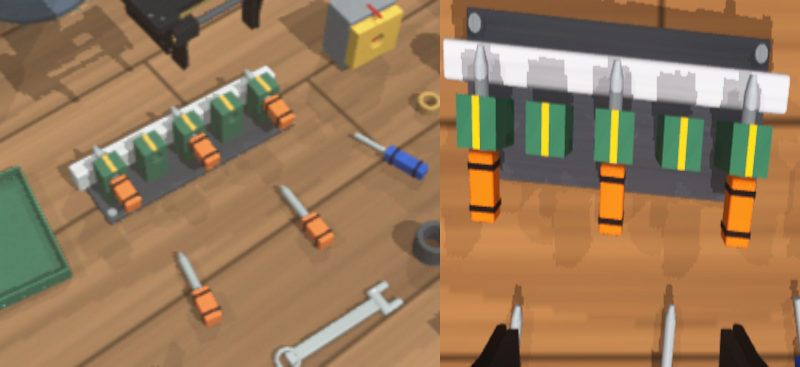

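Pin E is home too. For the two in-between lugs the opening fingers would hit the neighbouring handles. So I'll grip the handle's rear end, insert part way, release clear of the neighbours, and push home with closed fingers.

```bash
cat >> h.py <<'E'
def back_and_close(k):
    q=observe()["position"]; movel(q+FX*0.055,feed=0.15); grab(10); st("closed")
def push(k,z=0.042):
    h=hole(k); p=h+FX*0.115; p[2]=z; movel(p,att(AI),feed=0.12)
    e=h+FX*0.050; e[2]=z; c=movel(e,att(AI),feed=0.04,contact_N=15); o=st("push c=%s"%c)
    print("handle rear dist est",(o["position"]-h)@FX-0.0095)
    movel(o["position"]+FX*0.06,feed=0.15)
E
python3 - <<'E'
from h import *
r=find(-.128); pick(r[0],r[1],r[2],s=-0.010); ok=insert(-1,-0.010,0.028); print(ok)
cv2.imwrite("pics/f0.png",get_image("scene")[100:360,180:460][:,:,::-1].repeat(2,0).repeat(2,1))
E
```

```text
pin [[ 6.460e-01 -1.280e-01  2.936e+00  1.690e+02  9.000e+01]]
at t34.4 [ 0.656  -0.1303  0.0029] yaw1.365 op0.0871 F [0.4 0.2 0.5]
grabbed t35.4 [ 0.6561 -0.1304  0.003 ] yaw1.365 op0.0216 F [-0.2  0.2 -0.4]
lifted t36.1 [ 0.6554 -0.1296  0.102 ] yaw1.365 op0.0218 F [-1.1  1.  -2.3]
pre t37.2 [ 0.5641 -0.0752  0.0471] yaw1.501 op0.0216 F [ 0.2  0.2 -1.1]
part c=False t38.2 [ 0.5163 -0.0712  0.0471] yaw1.502 op0.0218 F [ 0.2 -0.2 -1.5]
True
```

View pics/f0.png

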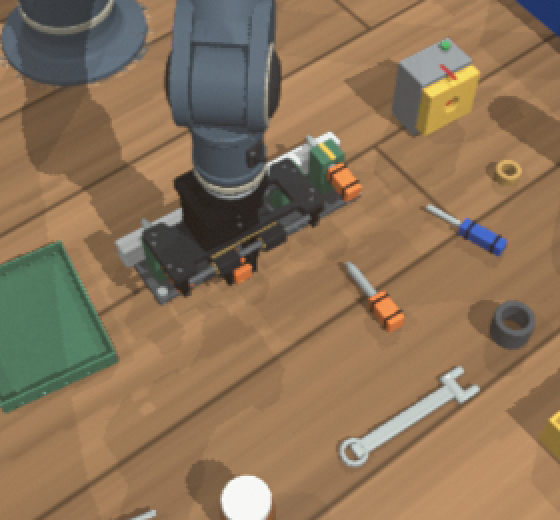

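Run:
```python
from h import *
open_jaws(); st("open"); back_and_close(-1)
i=get_image("wrist"); cv2.imwrite("pics/f1.png",i[60:360,60:540][:,:,::-1])
push(-1)
open_jaws(); clear(); pic("f2"); find(.05)
```

```text
open t39.5 [ 0.5158 -0.0712  0.047 ] yaw1.502 op0.0869 F [ 0.4 -0.3 -0.2]
closed t41.5 [ 0.5706 -0.075   0.047 ] yaw1.501 op0.0007 F [ 0.8  1.  -0.1]
push c=True t42.8 [ 0.538  -0.0734  0.0444] yaw1.501 op0.0001 F [1.2 0.1 1.1]
handle rear dist est 0.0748782549123577
pin [[6.490e-01 4.900e-02 2.785e+00 1.660e+02 2.600e+01]]
```

View pics/f1.png

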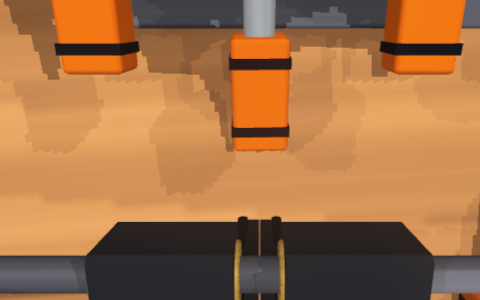

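View pics/f2.png

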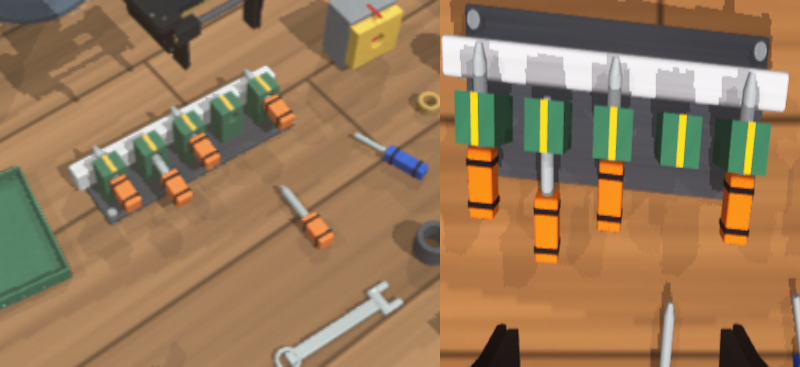

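The push stopped on first touch: the pin is still about 30 mm out at wrist-crop (546,230). I'll retry with a higher stop threshold.

```bash
cat >> h.py <<'E'
def push2(k,z=0.042,cN=28,feed=0.03):
    h=hole(k); p=h+FX*0.105; p[2]=z
    goto(p+[0,0,0.12],att(AI)); grab(10); movel(p,att(AI),feed=0.12); st("prepush")
    e=h+FX*0.0515; e[2]=z
    for _ in range(3):
        c=movel(e,att(AI),feed=feed,contact_N=cN); o=st("push c=%s"%c)
        d=(o["position"]-h)@FX-0.0095; print("rear dist est",d)
        if d<0.047: break
    movel(o["position"]+FX*0.05,feed=0.15); st()
E
python3 - <<'E'
from h import *
push2(-1); clear(); pic("f3")
E
```

```text
prepush t49.7 [ 0.5593 -0.0744  0.0427] yaw1.501 op0.0004 F [ 0.4 -0.2  0.9]
push c=False t51.6 [ 0.5172 -0.0721  0.0464] yaw1.502 op0.0001 F [16.2 -0.7  6.9]
rear dist est 0.05403081470191307
push c=False t51.9 [ 0.5172 -0.0721  0.0464] yaw1.502 op0.0008 F [17.2 -0.9  7.6]
rear dist est 0.05404331270544676
push c=False t52.1 [ 0.5173 -0.0721  0.0464] yaw1.502 op0.0001 F [16.5 -0.5  6.4]
rear dist est 0.05407218867415602
 t52.7 [ 0.5656 -0.0757  0.046 ] yaw1.501 op0.0005 F [-0.3  0.5 -0.8]
```

View pics/f3.png

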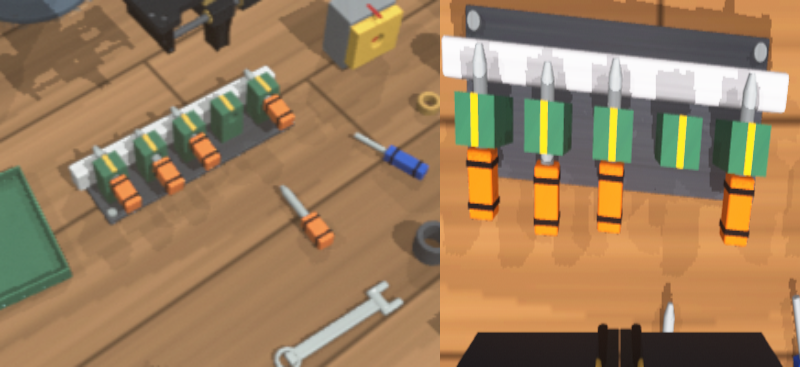

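The pin is now about 10 mm short, because the arm yields under roughly 16 N of friction. I'll overdrive the target, with a slight upward sweep to lift the drooping handle.

```bash
cat >> h.py <<'E'
def push3(k,z0=0.038,z1=0.046,tgt=0.036,cN=30,feed=0.03,start=0.085):
    h=hole(k); p=h+FX*start; p[2]=z0
    if observe()["position"][2]>0.1:
        goto(p+FX*.02+[0,0,0.12],att(AI)); grab(10); movel(p+FX*.02,att(AI),feed=0.15)
    movel(p,att(AI),feed=0.1); st("prepush")
    e=h+FX*tgt; e[2]=z1
    c=movel(e,att(AI),feed=feed,contact_N=cN); o=st("push c=%s"%c)
    print("rear dist est",(o["position"]-h)@FX-0.0095)
    movel(o["position"]+FX*0.05,feed=0.15); st()
E
python3 - <<'E'
from h import *
push3(-1); clear(); pic("f4")
E
```

```text
prepush t56.2 [ 0.5391 -0.0726  0.0387] yaw1.501 op0.0002 F [ 0.  -0.3 -0.3]
push c=True t57.5 [ 0.5102 -0.071   0.0493] yaw1.501 op0.0005 F [ 2.6 -0.5  0.2]
rear dist est 0.046946454869537725
 t58.0 [ 0.5588 -0.0746  0.0489] yaw1.501 op0.0006 F [-0.6  0.1 -0.4]
```

View pics/f4.png

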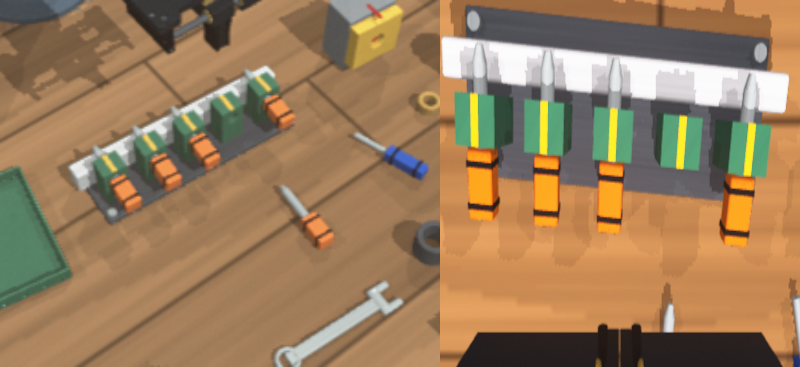

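All four are home. Now pin B into the last lug.

Run:
```python
from h import *
open_jaws(); r=find(.049); pick(r[0],r[1],3.033,s=-0.010); ok=insert(1,-0.010,0.028); print(ok)
if ok:
    open_jaws(); back_and_close(1); push3(1,start=0.10); clear(); pic("g1"); st()
```

```text
pin [[6.490e-01 4.900e-02 2.788e+00 1.660e+02 2.400e+01]]
at t63.1 [0.6585 0.0481 0.0029] yaw1.462 op0.0868 F [-1.2 -0.4  0.4]
grabbed t64.6 [0.6586 0.0481 0.003 ] yaw1.462 op0.0003 F [ 0.7 -0.3 -0.3]
lifted t65.3 [0.6579 0.0486 0.1022] yaw1.462 op0.0002 F [-0.9 -0.9 -0.6]
pre t66.4 [0.5725 0.0448 0.0471] yaw1.501 op0.0009 F [-0.5  0.6 -0.1]
part c=False t67.3 [0.5246 0.0486 0.0471] yaw1.502 op0.0003 F [ 0.4 -0.6  0.6]
True
closed t70.9 [0.579  0.0447 0.047 ] yaw1.501 op0.0004 F [-0.6 -0.2  1. ]
prepush t71.2 [0.5617 0.046  0.0379] yaw1.501 op0.0006 F [0.  0.1 0.6]
push c=False t73.5 [0.4982 0.0503 0.046 ] yaw1.501 op0.0005 F [ 0.4  1.1 -0.5]
rear dist est 0.026603146495079784
 t74.0 [0.5473 0.0465 0.0456] yaw1.501 op0.0002 F [-0.2  0.7  0.5]
 t75.3 [0.4993 0.0016 0.2681] yaw1.573 op0.0006 F [ 0.4  0.1 -0.3]
```

View pics/g1.png

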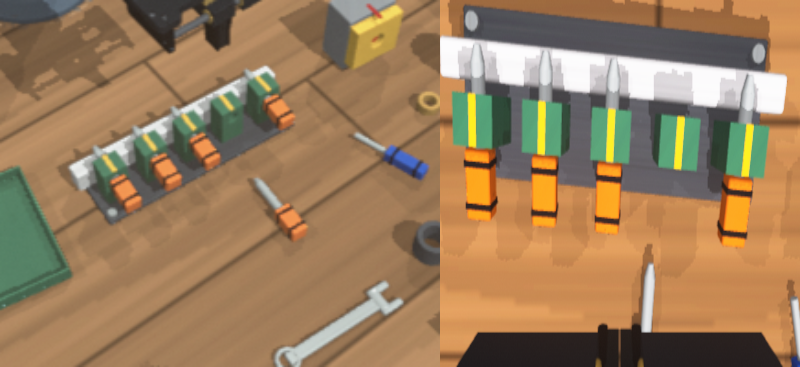

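The jaws closed on nothing: pin B was knocked aside after my picture and now lies at scene-crop (275,208). I'll relocate it, and check the opening after each grasp from now on.

Run:
```python
from h import *
open_jaws(); goto([0.48,0.15,0.27],[np.pi,0,np.pi/2]); wait(0.3)
t=get_image("top"); print(pins(t).round(3)); st()
cv2.imwrite("pics/g2.png",cv2.resize(t[180:280,240:380],None,fx=5,fy=5,interpolation=cv2.INTER_CUBIC)[:,:,::-1])
```

```text
[[ 5.870e-01  3.130e-01        nan  7.500e+01  8.000e+00]
 [ 8.650e-01  2.660e-01  2.120e-01  1.250e+02  1.870e+02]
 [ 6.180e-01  3.000e-02  3.056e+00  1.670e+02  9.100e+01]
 [ 4.840e-01 -8.000e-03  3.024e+00  1.660e+02  2.360e+02]
 [ 4.800e-01 -6.800e-02  3.103e+00  1.630e+02  2.290e+02]
 [ 4.760e-01 -1.300e-01  3.063e+00  1.710e+02  2.000e+02]]
 t77.8 [0.4803 0.149  0.2701] yaw1.569 op0.0873 F [ 0.6 -0.6 -0.6]
```

View pics/g2.png

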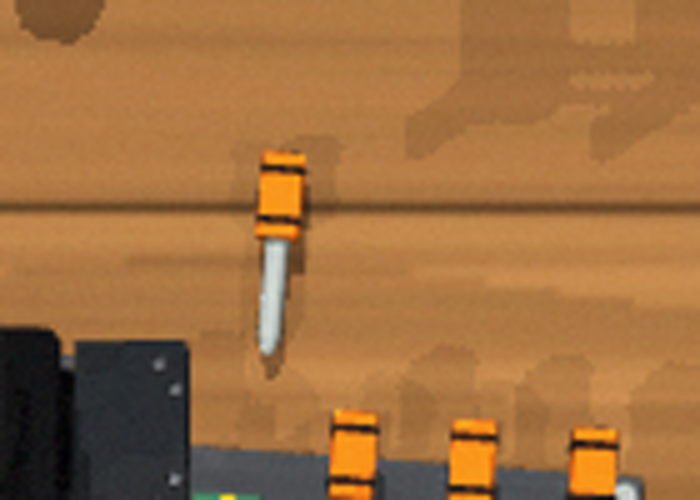

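Run:
```python
from h import *
o=pick(.6178,.030,3.050,s=-0.010)
if o["opening"]>0.015:
    ok=insert(1,-0.010,0.028); print(ok)
    if ok and observe()["opening"]>.015:
        open_jaws(); back_and_close(1); push3(1,start=0.10); clear(); pic("g3"); st()
```

```text
at t80.0 [0.6277 0.0291 0.0029] yaw1.479 op0.0871 F [-1.2 -0.8 -0. ]
grabbed t81.1 [0.6278 0.029  0.003 ] yaw1.479 op0.0216 F [-0.4  0.6 -0.4]
lifted t81.8 [0.6269 0.0296 0.1021] yaw1.480 op0.0219 F [-0.1 -0.  -1.6]
pre t82.8 [0.5725 0.0446 0.0471] yaw1.501 op0.0221 F [ 0.  -0.5 -0.9]
part c=False t83.7 [0.5246 0.0486 0.0472] yaw1.502 op0.0217 F [ 0.3  0.9 -0.7]
True
closed t87.0 [0.5789 0.0447 0.047 ] yaw1.501 op0.0003 F [-0.   0.4  1. ]
prepush t87.3 [0.5617 0.046  0.0379] yaw1.501 op0.0006 F [-0.3 -0.9 -0.2]
push c=False t89.6 [0.518  0.0486 0.053 ] yaw1.500 op0.0002 F [26.6 -1.6  6.4]
rear dist est 0.046429122713304065
 t90.2 [0.5663 0.045  0.0526] yaw1.501 op0.0004 F [ 0.  -0.5  0. ]
 t91.5 [0.4997 0.0018 0.2683] yaw1.573 op0.0008 F [-0.2  0.6 -0.3]
```

View pics/g3.png

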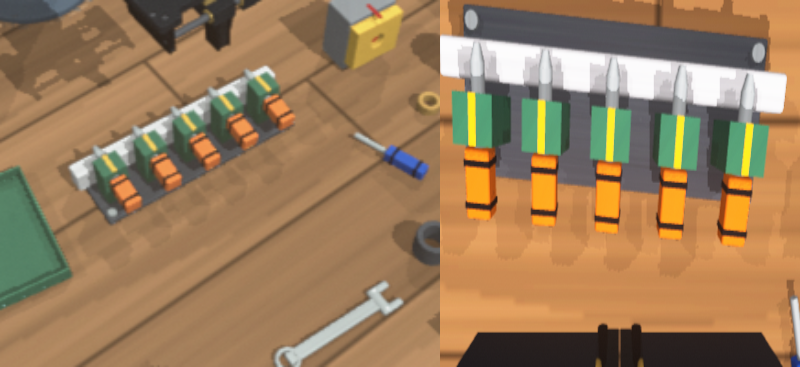

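All five handles are against their lugs, with rear edges collinear in the wrist crop from (480,218) to (733,244). Now a closer look at the interlock, with the camera on its front side if reachable, and at the punch.

Run:
```python
from h import *
open_jaws()
print(ik([0.50,0.30,0.30],[np.pi,0,-np.pi/2]))
goto([0.52,0.26,0.30],[np.pi,0,np.pi/2]); wait(.2); st()
c=camera_model("wrist"); i=get_image("wrist"); np.save("w2.npy",c,allow_pickle=True); cv2.imwrite("pics/k1.png",i[:,:,::-1])
cv2.imwrite("pics/k1c.png",cv2.resize(i[40:240,140:480],None,fx=2.3,fy=2.3,interpolation=cv2.INTER_CUBIC)[:,:,::-1])
goto([0.45,0.0,0.27],[np.pi,0,np.pi/2])
t=get_image("top"); cv2.imwrite("pics/k2.png",cv2.resize(t[180:310,150:300],None,fx=4.6,fy=4.6,interpolation=cv2.INTER_CUBIC)[:,:,::-1])
st()
```

```text
[-1.49175419  0.50103187  1.28406602  1.70117332 -0.49572394  1.3194364
 -1.68236359]
 t94.3 [0.5204 0.258  0.3003] yaw1.567 op0.0871 F [ 0.7 -0.1  0.5]
 t95.4 [0.4509 0.0016 0.2703] yaw1.573 op0.0870 F [ 1.2 -0.7  0.3]
```

View pics/k1c.png

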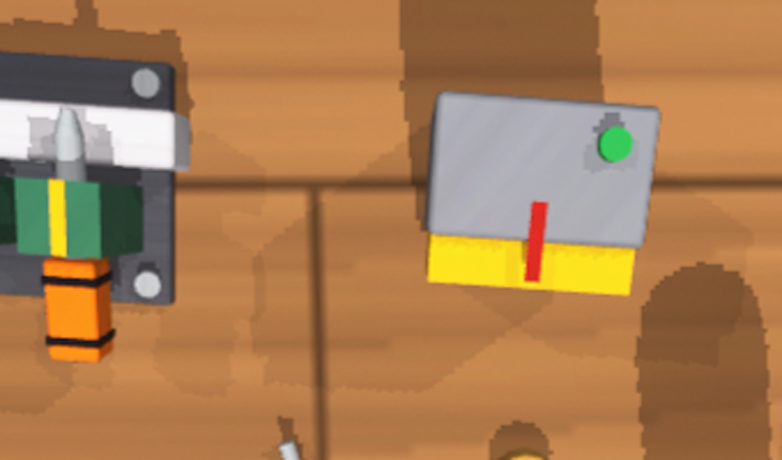

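View pics/k2.png

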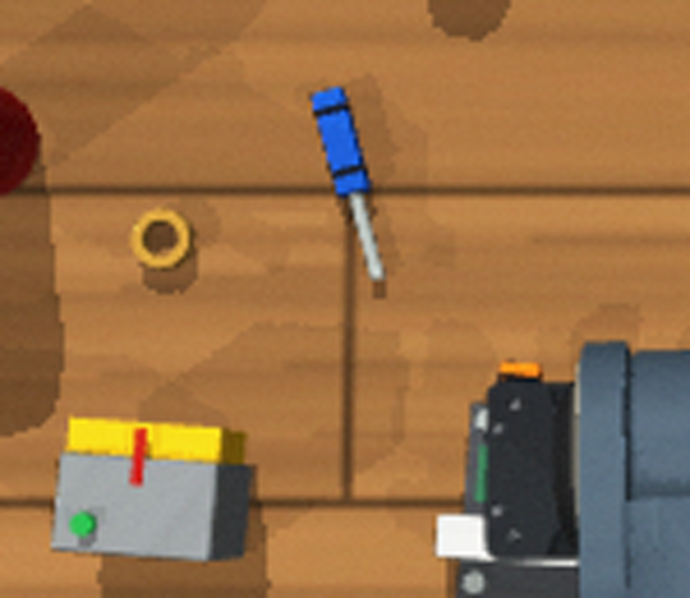

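Run:
```python
from h import *
np.set_printoptions(suppress=True,precision=4)
c=np.load("w2.npy",allow_pickle=True).item(); ct=camera_model("top")
f=lambda p:np.array(p,float)/2.3+[140,40]
print("w stripe,front corners,back corners\n",px2w(c,f([[540,202],[533,282],[428,283],[630,296],[442,93],[660,107]]),.1)[:,:2])
g=lambda p:np.array(p,float)/4.6+[150,180]
print("t stripe, front corners, back\n",px2w(ct,g([[140,428],[137,485],[70,418],[222,430],[52,548],[212,560]]),.1)[:,:2])
q=px2w(ct,g([[327,92],[354,190],[340,140],[378,277]]),.012)[:,:2]
print("punch",q,np.arctan2(*(q[3]-q[2])[::-1])%6.283,np.linalg.norm(q[3]-q[2]))
t=cv2.imread("pics/k1.png")
```

```text
w stripe,front corners,back corners
 [[0.4465 0.3068]
 [0.4764 0.3051]
 [0.4767 0.2644]
 [0.4818 0.3431]
 [0.4077 0.2694]
 [0.4127 0.3501]]
t stripe, front corners, back
 [[0.4752 0.3057]
 [0.4454 0.3066]
 [0.4804 0.3425]
 [0.4742 0.2627]
 [0.4126 0.3501]
 [0.4064 0.2665]]
punch [[0.6672 0.2244]
 [0.6115 0.2083]
 [0.6398 0.2166]
 [0.5623 0.1941]] 3.4245753201910976 0.08070101584990075
```

```bash
python3 - <<'E'
from h import *
c=camera_model("top"); s=camera_model("scene")
print(px2w(c,[[130,204]],.15),px2w(s,[[491,143]],.15))
print(px2w(c,[[185,232]],.016))
E
python3 - <<'E'
import cv2
i=cv2.imread("pics/a_scene.png");cv2.imwrite("pics/oc.png",cv2.resize(i[110:210,360:530],None,fx=4,fy=4))
E
```

```text
[[0.63608779 0.41704434 0.15      ]] [[0.63821603 0.41361717 0.15      ]]
[[0.58314154 0.31521382 0.016     ]]
```

View pics/oc.png

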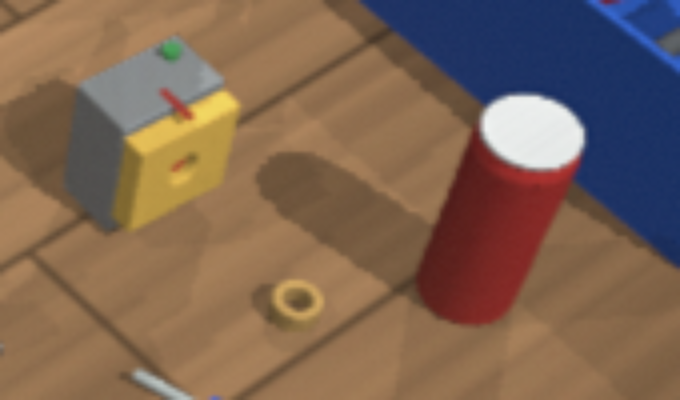

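Clearance to the oil can (0.637,0.415) is tight. I'll grip the punch 10 mm forward of its middle and descend close to the box.

```bash
cat >> h.py <<'E'
YB=-0.066; BX=np.array([np.cos(YB),np.sin(YB),0]); MOUTH=np.array([0.479,0.3047,0.055]); AP=np.pi+YB
def PP(e,s=0.010,hz=0.006): # tcp for rod end e outside the mouth
    return MOUTH+BX*(e+0.08-s)-[0,0,hz]
E
python3 - <<'E'
from h import *
t=get_image("top"); r=orange(camera_model("top"),t,(100,150,80),(125,255,255))
ct=camera_model("top")
for q,s in r:
    if 190<q[0]<280 and 180<q[1]<260: print(q,s,px2w(ct,q,.012))
E
```

```text
[224.125      212.45833333] [219 204  11  19 120] [[0.63454589 0.21597562 0.012     ]]
```

Run:
```python
from h import *
o=pick(.6394,.2165,3.4235,s=0.010,sq=50)
if o["opening"]>.012:
    goto(PP(0.006)+[0,0,0.12],att(AP)); movel(PP(0.006),att(AP),feed=0.12); st("pre")
    for n in("scene","wrist"):
        cv2.imwrite(f"pics/m_{n}.png",get_image(n)[:,:,::-1])
i=cv2.imread("pics/m_scene.png"); cv2.imwrite("pics/m_c.png",cv2.resize(i[100:240,330:500],None,fx=4,fy=4,interpolation=cv2.INTER_CUBIC))
```

```text
at t97.9 [0.6298 0.2137 0.0029] yaw1.853 op0.0873 F [-0.1 -0.5  0. ]
grabbed t99.1 [0.6298 0.2137 0.003 ] yaw1.853 op0.0177 F [ 0.6 -0.4  0. ]
lifted t99.7 [0.6289 0.214  0.102 ] yaw1.853 op0.0171 F [-0.6 -0.9 -2.7]
pre t101.5 [0.5555 0.2998 0.0499] yaw1.505 op0.0174 F [ 0.3 -0.6 -1.8]
```

View pics/m_c.png

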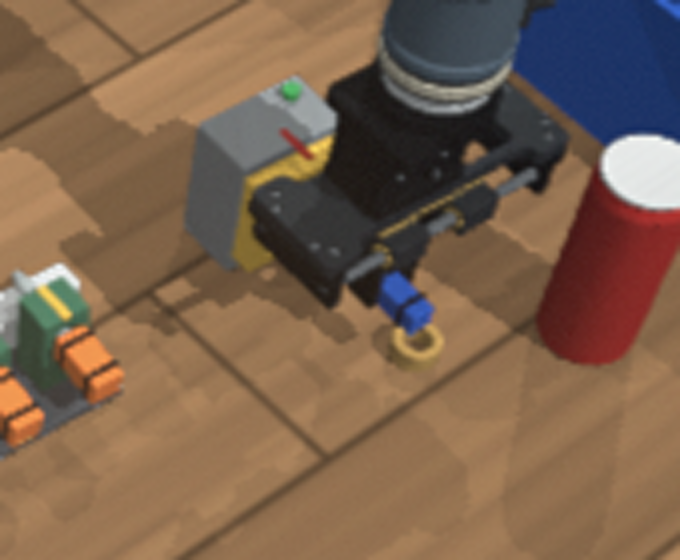

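View pics/m_wrist.png

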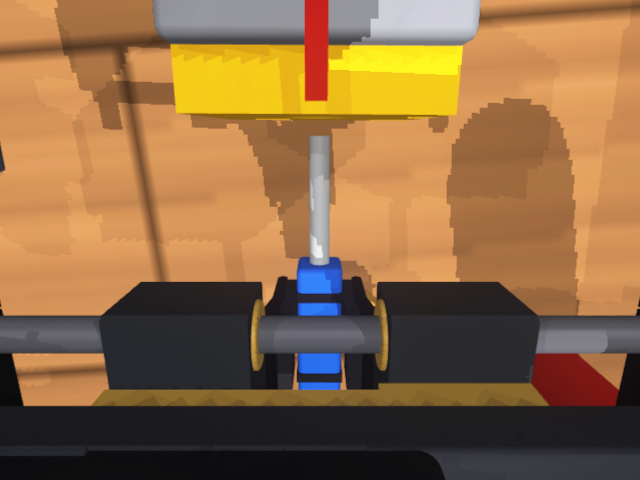

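The rod is straight, with its tip at (319,136), in line with the red stripe at (316,100). Pressing now.

Run:
```python
from h import *
c=camera_model("wrist"); t=px2w(c,[[319.5,136]],.057)[0]; print("tip",t,"outside",(t-MOUTH)@BX,"lat",(t-MOUTH)@np.array([-BX[1],BX[0],0]))
print("stripe",px2w(c,[[316,100],[316.5,40]],.1))
p=PP(0.006); o=observe()
c=movel(PP(-0.004),att(AP),feed=0.04,contact_N=8); st("in c=%s"%c)
if not c:
    c=movel(PP(-0.019),att(AP),feed=0.02,contact_N=14); o=st("press c=%s"%c)
    print((o["position"]-PP(0))@BX)
    wait(0.3); st(); wait(0.4); o=st(); print((o["position"]-PP(0))@BX)
```

```text
tip [0.48566434 0.3045369  0.057     ] outside 0.006660583007406047 lat 0.000276780481957354
stripe [[0.47568287 0.30416622 0.1       ]
 [0.46111204 0.30526455 0.1       ]]
in c=False t102.0 [0.5445 0.3006 0.049 ] yaw1.505 op0.0175 F [ 0.9  0.1 -0.8]
press c=False t102.9 [0.5357 0.3008 0.0508] yaw1.503 op0.0176 F [12.3 -1.  -4.4]
-0.013151880409893159
 t103.2 [0.5357 0.3008 0.0508] yaw1.503 op0.0173 F [12.  -0.8 -4.2]
 t103.6 [0.5357 0.3007 0.0508] yaw1.503 op0.0176 F [13.7 -0.5 -4.6]
-0.013147187579951869
```

The button bottomed out at 13.15 mm depth (8 + 5 mm) with 12 N, held about 0.7 s. Next I withdraw and check the way to the tray.

```bash
cat >> h.py <<'E'
TC=np.array([0.4053,-0.2909,0]); YT=-0.159; TX=np.array([np.cos(YT),np.sin(YT),0]); TY=np.array([-np.sin(YT),np.cos(YT),0])
E
python3 - <<'E'
from h import *
movel(PP(0.006),att(AP),feed=0.05); st("out"); movel(PP(0.006)+[0,0,.15],feed=.2); st("up")
for sg in(1,-1):
    p=TC-TY*0.015*sg+[0,0,.12]
    print(sg,ik(p,[np.pi,0,YT if sg>0 else YT+np.pi]))
print(observe()["qpos"])
i=get_image("wrist"); cv2.imwrite("pics/n1.png",i[:,:,::-1])
E
```

```text
out t104.2 [0.5543 0.2997 0.0487] yaw1.505 op0.0174 F [-0.3 -0.2 -1.7]
up t105.1 [0.5538 0.2998 0.1978] yaw1.505 op0.0173 F [ 0.2 -1.4 -1.9]
1 [-0.25417642  0.52713928  1.09923599  2.07664441 -0.60703746  0.90373303
  1.03039866]
-1 [-0.33440404  0.51081502  1.12054053  2.10616934 -0.60119175  0.89177718
 -2.16345127]
[-1.33204341  0.72074472  1.23794299  1.71823206 -0.71909161  1.2433157
  1.58870681]
```

View pics/n1.png

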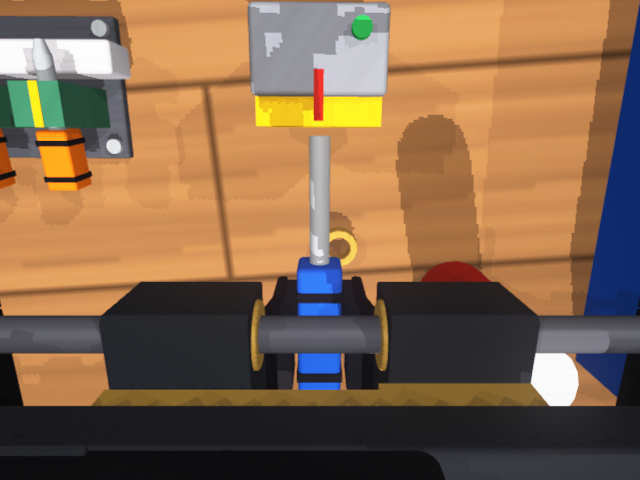

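The punch sits unchanged in the grip (tip at (319,136)). Moving over to the tray.

Run:
```python
from h import *
p=TC-TY*0.015; A=[np.pi,0,YT]
goto(p+[0,0,.22],A); movel(p+[0,0,.09],A,feed=.15); st("over")
i=get_image("wrist"); cv2.imwrite("pics/n2.png",i[:,:,::-1])
t=get_image("scene"); cv2.imwrite("pics/n3.png",cv2.resize(t[170:340,120:320],None,fx=3,fy=3)[:,:,::-1])
```

```text
over t108.4 [ 0.4034 -0.3063  0.0907] yaw-0.159 op0.0173 F [ 0.8  0.5 -1. ]
```

View pics/n2.png

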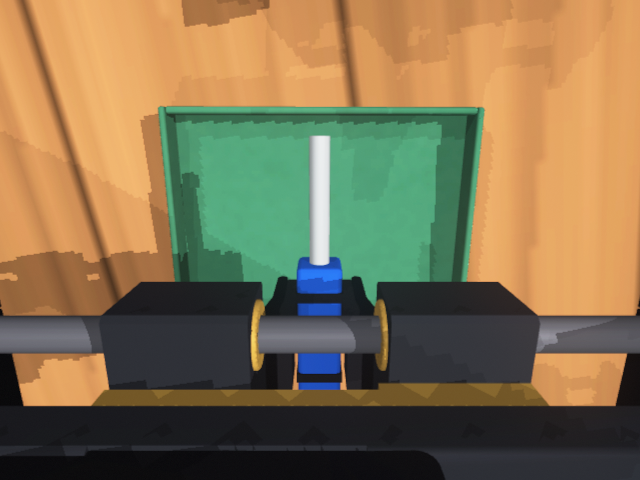

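View pics/n3.png

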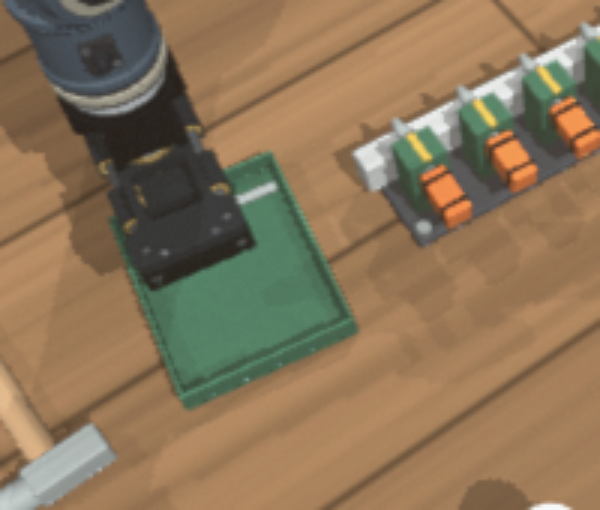

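Run:
```python
from h import *
c=camera_model("wrist"); w=px2w(c,[[320,109],[160,108],[483,108]],.022); print("wall",((w-TC)@TY).round(4),((w-TC)@TX).round(4))
p=TC-TY*0.015; A=[np.pi,0,YT]
movel(p+[0,0,.03],A,feed=.1); c=movel(p+[0,0,.0065],A,feed=.03,contact_N=5); st("down c=%s"%c)
wait(.2); open_jaws(); st("open"); q=observe()["position"]; movel(q+[0,0,.15],feed=.2)
goto([0.50,0.0,0.30],[np.pi,0,np.pi/2]); wait(.2); st()
t=get_image("top"); s=get_image("scene"); w=get_image("wrist")
cv2.imwrite("pics/o_t.png",cv2.resize(t[170:350,150:470],None,fx=2.5,fy=2.5,interpolation=cv2.INTER_CUBIC)[:,:,::-1])
cv2.imwrite("pics/o_s.png",s[:,:,::-1]); cv2.imwrite("pics/o_w.png",cv2.resize(w[60:260,120:520],None,fx=2,fy=2,interpolation=cv2.INTER_CUBIC)[:,:,::-1])
```

```text
wall [0.0673 0.0676 0.068 ] [ 0.0009 -0.0871  0.0906]
down c=True t110.0 [ 0.4027 -0.3055  0.0069] yaw-0.159 op0.0175 F [0.2 1.3 4.5]
open t111.5 [ 0.4021 -0.3048  0.0064] yaw-0.159 op0.0869 F [-0.4  0.1  0.3]
 t113.9 [ 0.4997 -0.0012  0.2997] yaw1.568 op0.0870 F [-0.3 -0.7 -0.8]
```

View pics/o_t.png

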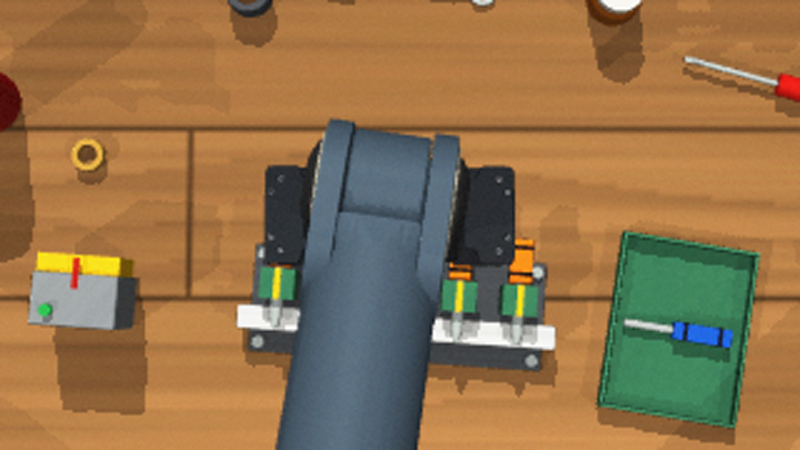

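View pics/o_s.png

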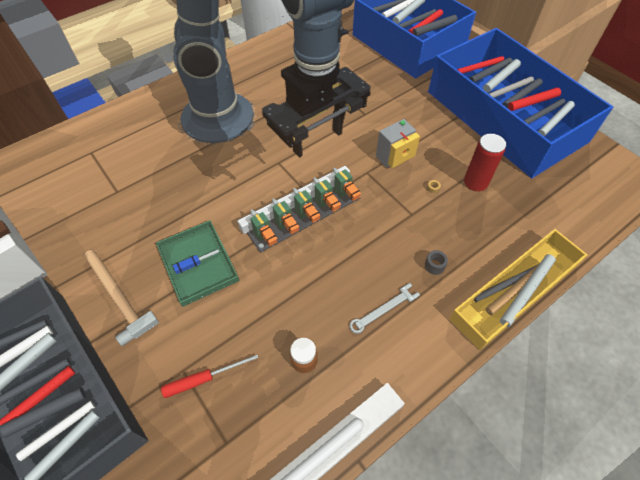

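View pics/o_w.png

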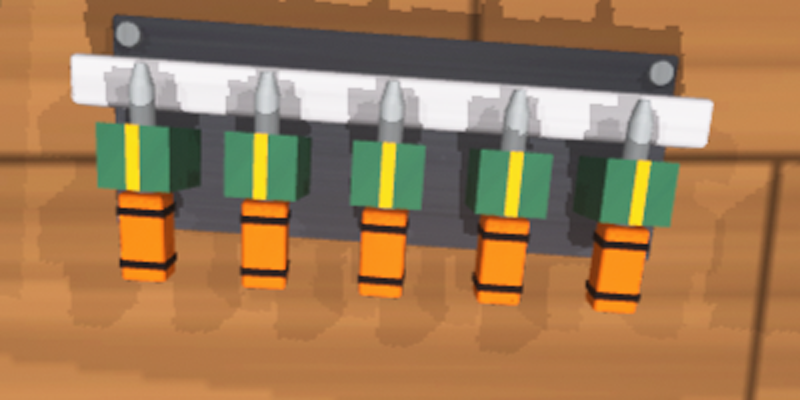

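The punch lies flat in the tray: its handle is at top-crop (702,334), clear of the walls. All five handles are against their lugs, and the bystanders haven't visibly moved. Handing in.

Run:
```python
from h import *
sign_off(); st()
```

```text
the job is handed in; nothing more can be done
the job is handed in; nothing more can be done
```

The job is handed in, at about 114 s on the robot's clock; no verdict is reported.

- **Pins:** all five are home, each in a bore of its own. The last wrist picture shows every handle against its lug, with the rear ends in line. Three went straight in while gripped. The two between them were released part way and pushed home with closed fingers, so the opening fingers would not hit the neighbouring handles.
- **Button:** the punch pressed it until it bottomed out, 13.15 mm in from the mouth (8 mm recess plus 5 mm travel), with 12–14 N held for about 0.7 s. I then withdrew the punch. I had no direct reading of the button, so full travel and spring-back are inferred from position and force.
- **Punch:** it lies flat in the tray and clear of the walls in the top and scene pictures.
- **Other tools and parts:** none has visibly moved. The arm stands clear of everything.

Three things did not go as planned and were mended:
- **First push of one in-between pin:** the stop triggered at first touch, so the pin stayed about 30 mm out.
- **Second push of the same pin:** the arm gave way under the friction and the pin stopped about 10 mm short. A third push seated it.
- **Last pin:** it had been knocked a few centimetres aside when I went for it, and the script did not check the grip. It went through a whole insertion and push holding nothing. It touched nothing, and I found the pin again and inserted it.

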